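# Power the strip tester and draw its probe carriage to the mark

## Robot

A 6-joint arm with a two-finger parallel gripper is mounted at the origin on the work surface. World frame = base frame: x ahead of the robot, y to its left, z up, the work surface at z = 0. Lengths are in m, angles in rad, forces in N, time in s.
With the tool pointing down it reaches from about 0.35 to 0.775 m from the base axis. Payload 7.3 kg.
Tool frame: the origin (TCP) lies on the centre line of the jaws, within the pads' length; the fingertips stand 17 mm ahead of it and the grasp point (between the pads) lies 2 mm behind it; x points along the fingers, y is the direction in which the jaws open and shut, and the axes are right-handed (so a half turn about x gives the same grasp; the last joint's range is limited). The gripper opens to 92 mm and grips with 3 to 60 N. Pads are 19 mm wide; open, the fingers measure 130 mm over their backs; the gripper's body (75 mm by 190 mm) begins 47 mm behind the grasp point.
Start: joints at [1.156, 0.342, 1.524, -0, 1.275, -0.146], TCP at [0.139, 0.506, 0.206] pointing down, gripper open.
Joint ranges: [-2.53, 2.53], [-0.77, 2.02], [0.04, 2.7], [-1, 4.14], [0.28, 2.66], [-3.11, 3.11]. Speed limits (rad/s): [2.57, 2.57, 3.14, 3.14, 3.14, 3.14].

## Interface

Orientations are given as a unit quaternion [x, y, z, w].
In Python, from workcell import ctrl gives the robot as it stands.
- The arm moves only by the shell command python3 -m jog 'ROWS'. ROWS is JSON, one flat list of numbers, 7 for each row, row after row: the shift along the tool's x, y, z in m, then the turn, a rotation vector about the tool's x, y, z in rad, then the opening, from -1 (shut) to 1 (fully open), so that 0 is half open. A call has 1 to 10 rows; each row is the pose to reach, as a shift and turn from the pose commanded when the call began, along the tool's axes at that moment; what a row does not reach only later rows make up. A row lasts 1/8 s, in which the tool goes at most 62.5 mm and 10.7 degrees, less where a joint would pass 70% of its speed; a pose out of reach is approached as far as the arm can. A call with a gripper value outside its range is refused whole. The fingers move at their own pace and stop on an object; the grip force is fixed at half the most. Time passes only in rows, so rows that repeat a pose let the fingers close. It gives the time, the measured TCP pose, the force and the opening at its end, in the units of the state.
- ctrl.sense(): the state, without advancing time (a new reading comes with each control period).
- ctrl.grab_frame(name): name is "side" or "top"; returns a dict with "frame" (384x512x3 uint8, red, green, blue), "z_map" (384x512 float32, m along the optical axis (not along the pixel's ray), 0 where there is no reading), "fx", "fy", "cx", "cy" (pixels), "origin" and "rotation" of the camera in the world. Camera axes: x right, y up, looking along -z (the intrinsics and any distortion apply to the point x, -y, -z); pixel columns grow to the right and rows downward; lengths in m; the calibration is good to about 2 mm. A picture is of the moment at which its call begins.
- ctrl.job_done(): hands the job in, once; it reports no verdict.
The state is a dict: "t": time; "joints": joint angles; "joint_velocities": joint speeds; "joint_torque": joint torques, N m; "ee_pos": TCP position; "ee_rot": TCP orientation; "force": force on the tool from outside, world axes, zero at the start; "torque": the same for the moment, N m; "opening": opening from 0.0 (shut) to 1.0 (fully open).
Only numpy, scipy, OpenCV 4.12 (cv2) and the standard library are available. Lean on these libraries where they do the work, as an engineer would, in place of code of your own. Each camera call takes 0.05 s, during which the arm holds its last target.

## Task

On the light-module test jig, first switch on the supply by flipping the isolator's toggle over to the side with the green dot. Then take the orange grip and pull the spring-loaded probe carriage out until its black pointer stands over the red mark, and keep it there: finish while still holding it with the gripper, because it springs back if let go. Do not draw the carriage out before the supply is on, and leave the loose things on the bench where they are.

Things in the scene. Friction and masses are not known exactly. Their poses are not given: they have to be found in the camera images.
- isolator: grey supply isolator box fixed to the bench, 110 (x) x 75 (y) x 45 mm high; origin at the centre of its underside. Its own +x side (far from the robot, give or take its yaw) carries a flat green dot = ON, its -x side a white dot = OFF. It may stand to the left or to the right of the jig.
- toggle (a joint): angle (rad) of the isolator's toggle, a 10 mm steel stem with a black ball knob; hinged about the isolator's own y axis, 50 mm above the bench, over the middle of the box. 0 = OFF, leaning 0.55 rad from upright to the isolator's -x; 1.1 = ON, leaning 0.55 rad to its +x. Solid steel, 110 g: past upright its weight carries it over to its stop, and it rests at either end; about 1 N at the knob moves it.
- toggle_knob (a point): centre of the toggle's black ball knob (24 mm diameter), 85 mm from the hinge along the stem.
- jig: test jig fixed to the bench: aluminium base plate 280 (x) x 170 (y) x 12 mm; origin at the centre of its underside. Along x run two steel guide rods; at its +x end, 118 mm from the origin, is a blue spring housing 35 (x) x 90 (y) mm with its top 58 mm above the bench; a white nest with a black strip of round light modules lies along its -y side, a white scale along its +y side, both under 30 mm high.
- carriage: steel probe carriage 60 (x) x 88 (y) x 20 mm on the jig's rods, its top 47 mm above the bench, with an upright orange plastic grip on it; origin at the centre of the steel block, axes as the jig's. It slides only along the jig's x: at home (start) it is 50 mm to +x of the jig's origin, and it is pulled along the jig's -x (towards the robot), up to 120 mm. A spring pulls it home: about 4 N at home, rising by 90 N/m.
- grip (a point): a point in the middle of the orange grip's width and thickness, 75 mm above the bench. The grip is an upright plate 14 mm thick along the jig's x, 50 mm wide along its y, from 47 to 95 mm above the bench; free space of 23 mm above the carriage's own top before it and behind it, and in all 40 mm between it and the blue housing when home. It moves with the carriage.
- pointer (a point): tip of the carriage's thin black pointer (3 mm wide along x), which reaches out to the jig's +y over the scale, 27 mm above the bench. It moves with the carriage.
- mark_centre (a point): centre of the top of the red mark, a red tab 12 mm wide along the jig's x, clipped on the jig's scale; axes as the jig's. It lies 50 to 95 mm to the jig's -x from where the pointer starts; the pointer stands over it when both have the same place along the jig's x.
- trays: bystander: loose stack of three clear trays of black strips, 150 x 110 x 60 mm; origin under its centre.
- strip: bystander: loose black module strip, 20 x 150 x 10 mm; origin under its centre.
- screwdriver: bystander: loose screwdriver, 170 mm long, lying on the bench.
- dispenser: bystander: loose white bottle with a blue cap, 60 mm diameter, 130 mm high; origin under its centre.
- pot: bystander: loose clear jar with a red cap, 68 mm diameter, 60 mm high; origin under its centre.
Not all that is in view belongs to the job. What is shaped like the isolator but brown or purple is not meant.

How it is judged:
By the outcome, as a careful person would: the job done as asked, in the order asked, and still so for the second after the job is handed in, while the arm keeps its last pose, push and grip.
It also fails if it takes over 48 s, if anything falls off the work surface, if the arm or the gripper's body presses on something with over 40 N, if the wrist force passes 120 N, or if a joint passes its speed limit or range.

## Working session

There is one attempt and no reset: what is moved stays moved. The work goes in short steps, Python scripts to look and compute and a shell command to move; the robot and the scene stay as the last step left them, time stands still between calls to the robot, and variables do not carry over. Pictures are saved under pics/ and viewed, and the job is handed in when it is done.

```bash
ls; mkdir -p pics; python3 - <<'E'
from workcell import ctrl
import cv2,numpy as np
s=ctrl.sense();print({k:np.round(v,3).tolist() for k,v in s.items()})
for n in("side","top"):
    f=ctrl.grab_frame(n);np.savez(f"{n}0.npz",**f)
    cv2.imwrite(f"pics/{n}0.png",cv2.resize(f["frame"][:,:,::-1],(800,600),interpolation=cv2.INTER_CUBIC))
    print(n,{k:np.round(v,4).tolist() for k,v in f.items() if k not in("frame","z_map")}, list(f), (f["z_map"]>0).mean())
E
```

```text
pics
{'t': 0.0, 'joints': [1.156, 0.343, 1.525, 0.0, 1.275, -0.146], 'joint_velocities': [-0.0, -0.001, 0.001, -0.001, -0.001, 0.0], 'joint_torque': [0.0, -43.124, -24.422, 0.072, 0.056, -0.0], 'ee_pos': [0.139, 0.506, 0.205], 'ee_rot': [0.094, 0.701, -0.095, 0.701], 'force': [0.203, -0.135, 0.134], 'torque': [0.013, 0.031, -0.001], 'opening': 0.999}
side {'fx': 400.5835, 'fy': 400.5835, 'cx': 253.775, 'cy': 190.7065, 'origin': [-0.1546, -0.9353, 0.8456], 'rotation': [0.4637, -0.145, -0.281, 0.8276]} ['frame', 'z_map', 'fx', 'fy', 'cx', 'cy', 'origin', 'rotation'] 0.9959259033203125
top {'fx': 359.7924, 'fy': 359.7924, 'cx': 261.1975, 'cy': 190.7201, 'origin': [0.3085, 0.003, 1.163], 'rotation': [-0.0753, 0.0811, 0.7234, -0.6815]} ['frame', 'z_map', 'fx', 'fy', 'cx', 'cy', 'origin', 'rotation'] 0.9960225423177084
```

View pics/top0.png

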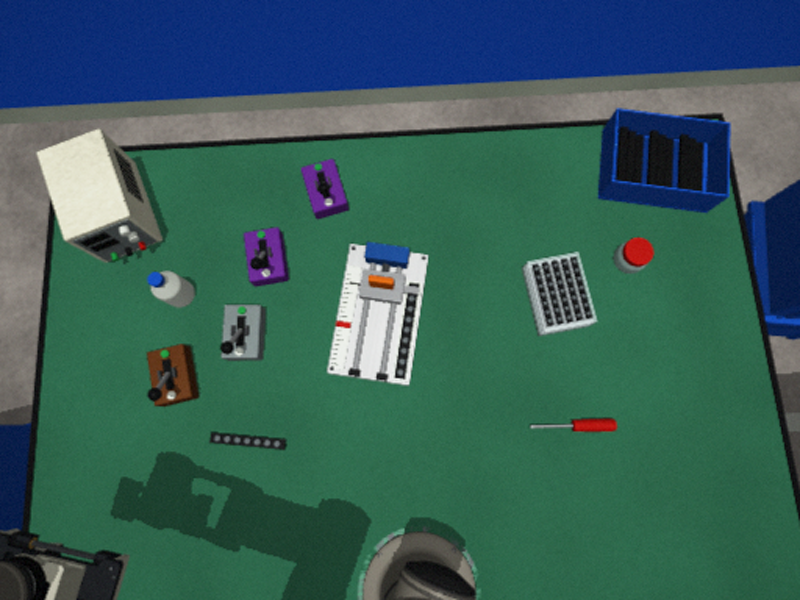

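View pics/side0.png

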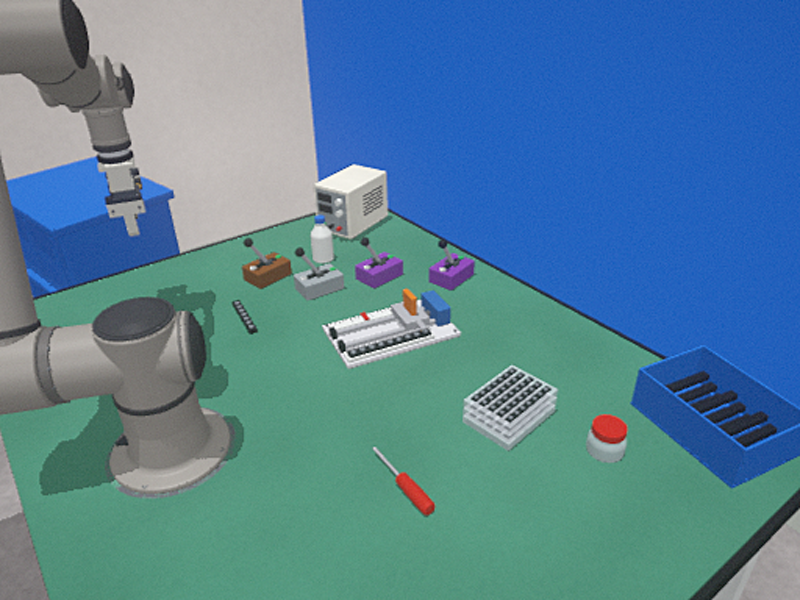

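The top view (800 px scale) shows the grey isolator at about (242,332), with its knob at (228,347) and green dot at (242,310). The jig is at (378,313), with the orange grip at (381,282) and red mark at (343,324). The side view shows the same things: isolator (318,278), grip (410,301), mark (365,317). Next I'll measure them.

```bash
cat > h.py <<'E'
import numpy as np,cv2
from scipy.spatial.transform import Rotation as R
def load(n): return dict(np.load(n+".npz"))
def ray(f,u,v):
    d=np.array([(u-f["cx"])/f["fx"],-(v-f["cy"])/f["fy"],-1.0])
    return f["origin"],R.from_quat(f["rotation"]).apply(d)
def onz(f,u,v,z):
    o,d=ray(f,u,v);return o+d*(z-o[2])/d[2]
def tri(f,a,g,b):
    o1,d1=ray(f,*a);o2,d2=ray(g,*b)
    s=np.linalg.lstsq(np.c_[d1,-d2],o2-o1,rcond=None)[0]
    p,q=o1+s[0]*d1,o2+s[1]*d2;return (p+q)/2,np.linalg.norm(p-q)
def cloud(f):
    v,u=np.mgrid[0:384,0:512];z=f["z_map"]
    d=np.stack([(u-f["cx"])/f["fx"]*z,-(v-f["cy"])/f["fy"]*z,-z],-1)
    return R.from_quat(f["rotation"]).apply(d.reshape(-1,3)).reshape(384,512,3)+f["origin"]
def hsv(f): return cv2.cvtColor(f["frame"],cv2.COLOR_RGB2HSV)
def blobs(m,box=None,mn=4):
    m=m.astype(np.uint8)
    if box: k=np.zeros_like(m);x0,y0,x1,y1=box;k[y0:y1,x0:x1]=1;m=m*k
    n,l,s,c=cv2.connectedComponentsWithStats(m)
    return [(c[i].round(2),s[i].tolist(),l==i) for i in range(1,n) if s[i][4]>=mn]
E
python3 - <<'E'
from h import *
T=load("top0");S=load("side0")
for n,f,bi,bj in(("top",T,(135,185,175,235),(200,150,280,250)),("side",S,(180,150,225,195),(200,180,300,235))):
    h=hsv(f);H,Sa,V=[h[...,i].astype(int) for i in range(3)];P=cloud(f)
    for nm,m,b in(("orange",(H>5)&(H<22)&(Sa>130)&(V>90),bj),("red",((H<5)|(H>174))&(Sa>130)&(V>90),bj),
      ("black",(V<45),bi),("green",(H>45)&(H<75)&(Sa>150)&(V>100),bi),("white",(V>190)&(Sa<40),bi),("blue",(H>100)&(H<125)&(Sa>120),bj)):
        for c,s,l in blobs(m,b): print(n,nm,c,s,np.median(P[l],0).round(3), "zmax",P[l][:,2].max().round(3))
a=T["frame"][170:255,135:285,::-1];cv2.imwrite("pics/topz.png",cv2.resize(a,None,fx=5,fy=5,interpolation=cv2.INTER_NEAREST))
a=S["frame"][145:240,175:305,::-1];cv2.imwrite("pics/sidez.png",cv2.resize(a,None,fx=6,fy=6,interpolation=cv2.INTER_NEAREST))
E
```

```text
top orange [243.48 179.97] [236, 176, 16, 9, 112] [0.588 0.039 0.092] zmax 0.1
top red [219.17 207.24] [215, 206, 9, 4, 29] [0.52  0.125 0.018] zmax 0.021
top black [153.61 211.7 ] [151, 203, 6, 18, 66] [0.512 0.326 0.047] zmax 0.066
top black [144.8  222.04] [141, 219, 8, 7, 45] [0.468 0.327 0.132] zmax 1.163
top green [154.5  198.29] [153, 197, 4, 4, 14] [0.556 0.324 0.049] zmax 0.051
top white [152. 226.] [150, 225, 5, 3, 8] [0.467 0.331 0.048] zmax 0.049
top blue [247.3  162.49] [234, 155, 28, 17, 351] [0.652 0.025 0.057] zmax 1.163
side orange [261.77 192.67] [258, 185, 9, 17, 100] [0.585 0.03  0.081] zmax 0.101
side red [233.   201.86] [231, 200, 5, 5, 14] [0.52  0.123 0.021] zmax 0.024
side white [204.42 150.81] [199, 150, 13, 3, 31] [0.595 0.447 0.083] zmax 0.09
side white [193.38 177.25] [192, 176, 4, 4, 8] [0.471 0.335 0.048] zmax 0.052
side blue [278.89 196.36] [270, 186, 18, 23, 261] [0.648 0.005 0.054] zmax 0.065
```

View pics/topz.png

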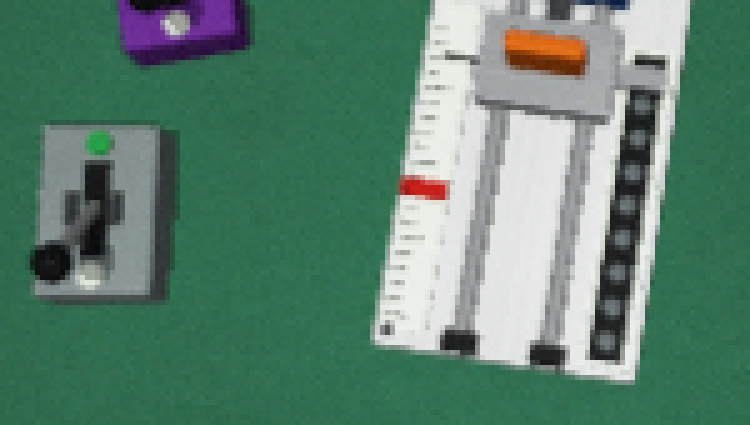

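View pics/sidez.png

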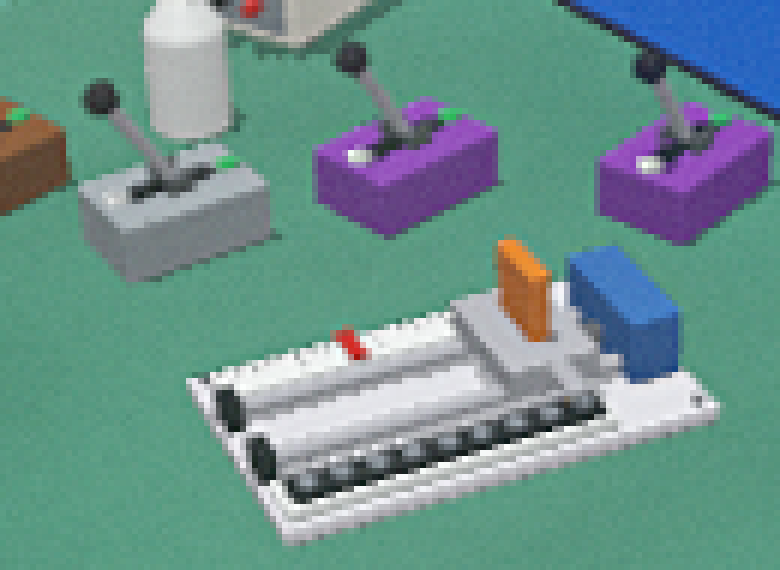

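```bash
python3 - <<'E'
from h import *
T=load("top0");S=load("side0")
h=hsv(S);b=blobs(h[...,2]<75,(183,152,200,168))
for c,s,l in b: print("side knob",c,s)
k=max(b,key=lambda x:x[1][4])[0]
print("knob tri",tri(T,(144.8,222.04),S,k))
print("mark tri",tri(T,(219.17,207.24),S,(233,201.86)), onz(T,219.17,207.24,.02))
PT=cloud(T);PS=cloud(S)
def rect(P,m,zlo,zhi,nm):
    q=P[m];q=q[(q[:,2]>zlo)&(q[:,2]<zhi)]
    (c,s,a)=cv2.minAreaRect((q[:,:2]*1000).astype(np.float32));print(nm,len(q),np.round(c,1),np.round(s,1),round(a,2),"z",np.median(q[:,2]).round(4))
# jig outline
h=hsv(T);H,Sa,V=[h[...,i].astype(int) for i in range(3)]
m=np.zeros((384,512),bool);m[145:255,200:285]=1
notg=~((H>60)&(H<95)&(Sa>90))
rect(PT,m&(PT[...,2]>.008)&notg,.008,.07,"jig")
m2=np.zeros((384,512),bool);m2[190:236,135:172]=1
rect(PT,m2,.040,.05,"iso top")
for nm,P,f in(("T",PT,T),("S",PS,S)):
    h=hsv(f);o=(h[...,0]>5)&(h[...,0]<22)&(h[...,1]>130)&(h[...,2]>70)
    bx=np.zeros((384,512),bool);bx[150:240,200:300]=1
    rect(P,o&bx,.04,.11,nm+" orange");rect(P,o&bx,.088,.104,nm+" orange top")
# pointer rows
for r in range(178,186): print(r,T["frame"][r,220:233].sum(1)//3)
print("ptr",onz(T,227,181.4,.027))
h=hsv(T)
bl=blobs((h[...,0]>100)&(h[...,0]<125)&(h[...,1]>120),(225,150,270,175),100)
print(onz(T,*bl[0][0],.055),bl[0][1]);
E
```

```text
side knob [191.68 161.14] [189, 159, 6, 5, 22]
knob tri (array([0.47055987, 0.32933431, 0.12411196]), np.float64(0.0026483128481066317))
mark tri (array([0.51997293, 0.12383571, 0.01966255]), np.float64(0.0013650660168545731)) [0.51929945 0.1241134  0.02      ]
jig 4275 [542.6  48.8] [170.  280.1] 78.11 z 0.0158
iso top 666 [514.  326.1] [ 76.1 106.5] 86.8 z 0.0452
T orange 112 [590.4  38.9] [47.9 13.1] 78.79 z 0.092
T orange top 70 [590.7  38.8] [47.9 12.5] 78.79 z 0.0941
S orange 98 [588.7  35. ] [50.2 14.8] 78.82 z 0.0809
S orange top 38 [588.9  35.8] [48.5 14.8] 79.87 z 0.0953
178 [182 212 177 202 217 233 233 233 233 231 218 190 166]
179 [196 228 224 228 230 233 233 234 233 232 209 160 163]
180 [226 232 235 218 148 182 205 216 234 231 208 161 160]
181 [218 176 181 183 108  85  94  98 118 123 142 172 160]
182 [227 226 225 226 221 216 218 216 195  94 109 161 161]
183 [230 233 234 234 233 233 234 233 225 181 175 168 163]
184 [213 163 196 234 233 234 234 233 224 172 167 165 168]
185 [228 222 227 234 232 234 233 234 226 181 155 165 162]
ptr [0.60181485 0.09502162 0.027     ]
[0.65334314 0.02520464 0.055     ] [234, 155, 28, 17, 351]
```

Everything agrees with the stated sizes:
- **Jig:** yaw about -11.9°, origin (0.543, 0.049). The grip is at (0.590, 0.0385) and the mark at jig x of about -37.6 mm.
- **Isolator:** yaw about -3.2°, origin (0.514, 0.326). The knob is at (0.4706, 0.329, 0.124), where about (0.4697, 0.3285, 0.1225) was expected.

Next I'll work out the approach moves.

```bash
cat >> h.py <<'E'
def delta(s,p,yaw=None):
    """shift/turn in tool axes to TCP p with tool down and tool y at heading yaw (deg, mod 180)"""
    r=R.from_quat(s["ee_rot"]);sh=r.inv().apply(np.array(p)-s["ee_pos"]);out=[]
    for k in(0,180):
        if yaw is None: break
        a=np.radians(yaw+k);x=np.array([0,0,-1.]);y=np.array([np.cos(a),np.sin(a),0]);
        g=R.from_matrix(np.c_[x,y,np.cross(x,y)]);out.append((r.inv()*g).as_rotvec().round(3).tolist())
    return sh.round(4).tolist(),out
E
python3 - <<'E'
from workcell import ctrl
from h import *
s=ctrl.sense();print(R.from_quat(s["ee_rot"]).as_matrix().round(3))
print(delta(s,(.415,.331,.206),86.8))
E
```

```text
[[-0.001  0.266  0.964]
 [-0.001  0.964 -0.266]
 [-1.    -0.001 -0.   ]]
([-0.0008, -0.0953, 0.3123], [[-0.213, -0.0, 0.001], [2.929, 0.002, 0.0]])
```

```bash
python3 -m jog '[0,-0.012,0.039,-0.03,0,0,-1, 0,-0.024,0.078,-0.06,0,0,-1, 0,-0.036,0.117,-0.09,0,0,-1, 0,-0.048,0.156,-0.12,0,0,-1, 0,-0.06,0.195,-0.15,0,0,-1, 0,-0.072,0.234,-0.18,0,0,-1, 0,-0.084,0.273,-0.2,0,0,-1, 0,-0.095,0.312,-0.213,0,0,-1, 0,-0.095,0.312,-0.213,0,0,-1, 0,-0.095,0.312,-0.213,0,0,-1]'
python3 - <<'E'
from workcell import ctrl
from h import *
s=ctrl.sense();print(s["ee_pos"],s["opening"],s["joints"])
print(delta(s,(.415,.331,.125),86.8))
print(delta(s,(.515,.3265,.125),86.8))
E
```

```text
t: 1.35
ee_pos: [0.4144, 0.3318, 0.2053]
ee_rot: [0.02, 0.707, -0.02, 0.706]
force: [-0.2, 0.8, -0.3]
opening: 0.008
[0.41439381 0.33176389 0.20533682] 0.007519605426803669 [ 5.30376590e-01  3.53664398e-01  1.50783925e+00  4.94000163e-04
  1.28118581e+00 -9.84242644e-01]
([0.0803, -0.0007, 0.0007], [[-0.0, -0.001, 0.0], [3.141, 0.0, 0.002]])
([0.0802, 0.0004, 0.1008], [[-0.0, -0.001, 0.0], [3.141, 0.0, 0.002]])
```

```bash
python3 -m jog '[0.03,0,0,0,0,0,-1, 0.06,0,0,0,0,0,-1, 0.08,0,0,0,0,0,-1, 0.08,0,0,0,0,0,-1]'
python3 - <<'E'
from workcell import ctrl
from h import *
for n in("side","top"):
    f=ctrl.grab_frame(n);a=f["frame"][130:260,110:300,::-1];cv2.imwrite(f"pics/{n}1.png",cv2.resize(a,None,fx=4,fy=4))
E
```

```text
t: 1.85
ee_pos: [0.413, 0.3319, 0.1245]
ee_rot: [0.019, 0.708, -0.02, 0.706]
force: [-0.1, -0.5, 0.5]
opening: 0.004
```

View pics/side1.png

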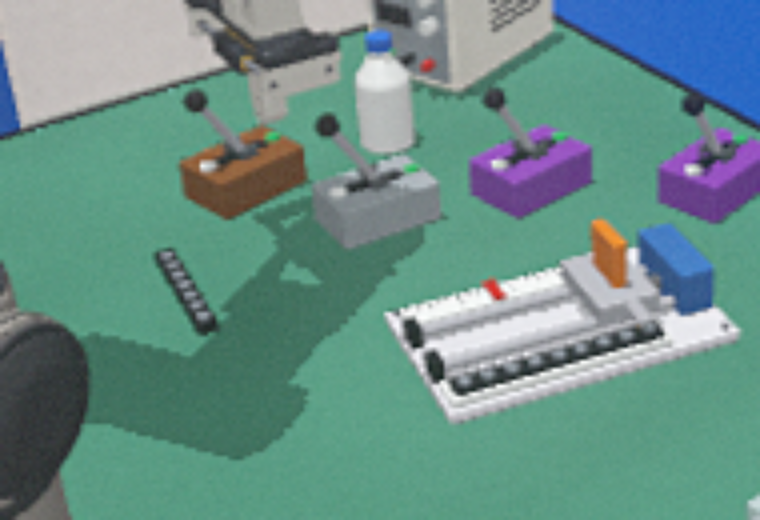

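The side view shows the closed fingers with their tip at about (268,118) in the crop, behind the grey isolator's knob at (327,125). I'll check that against the projected TCP.

```bash
python3 - <<'E'
from h import *
S=load("side0")
for p in((.413,.332,.108),(.470,.329,.124)):
    q=R.from_quat(S["rotation"]).inv().apply(np.array(p)-S["origin"]);print(((S["cx"]+S["fx"]*q[0]/-q[2])-110)*4,((S["cy"]-S["fy"]*q[1]/-q[2])-130)*4)
E
```

```text
273.22499480982515 156.10872815442463
325.0299316389917 125.09245345433362
```

View pics/top1.png

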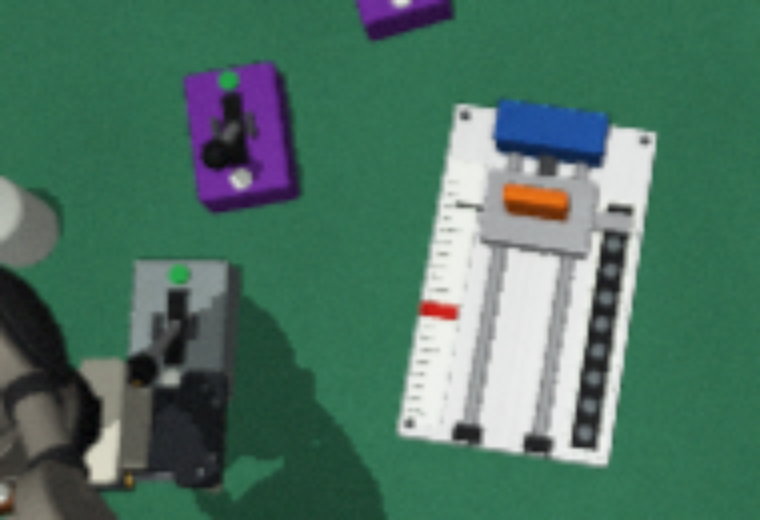

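The finger tip in the picture is about 10 px above where it should project, so I'll check the gripper's position in the depth map before moving.

```bash
python3 - <<'E'
from workcell import ctrl
from h import *
s=ctrl.sense();print(s["t"],s["ee_pos"])
for n in("side","top"):
    f=ctrl.grab_frame(n);np.savez(n+"1.npz",**f);P=cloud(f)
    m=(abs(P[...,0]-.41)<.12)&(abs(P[...,1]-.33)<.12)&(P[...,2]>.075)&(P[...,2]<.3)
    for z in np.arange(.075,.26,.015):
        q=P[m&(abs(P[...,2]-z)<.0075)]
        if len(q): print(n,z.round(3),len(q),q.min(0).round(3),q.max(0).round(3))
f=load("side1");cv2.imwrite("pics/side1z.png",cv2.resize(f["frame"][100:190,150:230,::-1],None,fx=6,fy=6,interpolation=cv2.INTER_NEAREST))
E
```

```text
1.95 [0.41464111 0.33246509 0.12644816]
side 0.075 7 [0.491 0.324 0.075] [0.504 0.331 0.082]
side 0.09 8 [0.486 0.321 0.084] [0.5   0.334 0.095]
side 0.105 8 [0.478 0.323 0.099] [0.49  0.334 0.11 ]
side 0.12 16 [0.394 0.321 0.117] [0.479 0.45  0.127]
side 0.135 19 [0.387 0.317 0.128] [0.48  0.449 0.137]
side 0.15 7 [0.403 0.324 0.15 ] [0.422 0.338 0.157]
side 0.165 26 [0.404 0.311 0.16 ] [0.426 0.347 0.172]
side 0.18 20 [0.404 0.312 0.173] [0.425 0.351 0.185]
side 0.195 8 [0.403 0.327 0.189] [0.406 0.348 0.199]
side 0.21 12 [0.377 0.245 0.213] [0.445 0.415 0.217]
side 0.225 137 [0.373 0.242 0.218] [0.448 0.425 0.232]
side 0.24 132 [0.374 0.237 0.233] [0.447 0.423 0.247]
side 0.255 260 [0.374 0.232 0.248] [0.446 0.428 0.262]
top 0.075 5 [0.496 0.322 0.075] [0.504 0.331 0.081]
top 0.09 10 [0.485 0.323 0.085] [0.499 0.328 0.096]
top 0.105 7 [0.481 0.324 0.099] [0.488 0.33  0.111]
top 0.12 18 [0.388 0.318 0.121] [0.481 0.45  0.127]
top 0.135 35 [0.39  0.319 0.129] [0.477 0.449 0.136]
top 0.21 1 [0.45  0.3   0.216] [0.45  0.3   0.216]
top 0.225 48 [0.379 0.274 0.219] [0.448 0.417 0.232]
top 0.24 43 [0.374 0.237 0.233] [0.447 0.4   0.247]
top 0.255 531 [0.374 0.235 0.248] [0.447 0.42  0.262]
```

View pics/side1z.png

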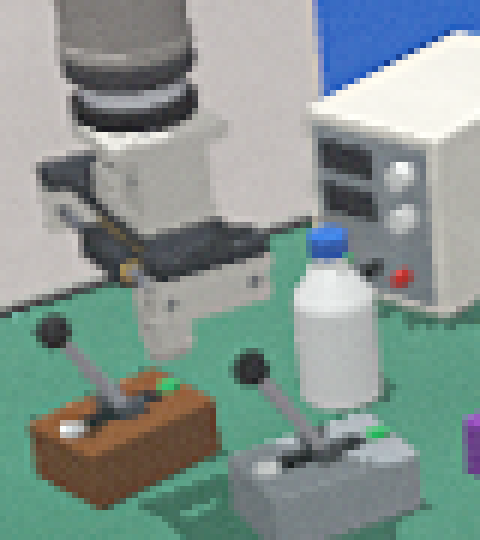

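```bash
python3 - <<'E'
from h import *
f=load("side0");P=cloud(f)
m=(abs(P[...,0]-.139)<.12)&(abs(P[...,1]-.506)<.12)&(P[...,2]>.15)&(P[...,2]<.4)
for z in np.arange(.165,.35,.015):
    q=P[m&(abs(P[...,2]-z)<.0075)]
    if len(q): print(z.round(3),len(q),q.min(0).round(3),q.max(0).round(3))
from workcell import ctrl
g=ctrl.grab_frame("side");P=cloud(g);m=(abs(P[...,0]-.415)<.03)&(abs(P[...,1]-.33)<.06)&(P[...,2]>.09)&(P[...,2]<.2)
print(P[m].min(0),ctrl.sense()["ee_pos"],ctrl.sense()["joints"])
E
```

```text
0.225 8 [0.116 0.458 0.228] [0.163 0.555 0.232]
0.24 22 [0.114 0.444 0.234] [0.164 0.554 0.247]
0.255 27 [0.115 0.44  0.248] [0.138 0.457 0.262]
0.27 29 [0.113 0.442 0.263] [0.138 0.455 0.277]
0.285 16 [0.113 0.441 0.278] [0.134 0.448 0.286]
0.3 94 [0.084 0.412 0.293] [0.199 0.578 0.307]
0.315 127 [0.081 0.41  0.308] [0.198 0.592 0.322]
0.33 194 [0.082 0.401 0.323] [0.199 0.594 0.337]
0.345 106 [0.082 0.406 0.338] [0.196 0.598 0.352]
[0.40269028 0.31242571 0.15098648] [0.41529584 0.33230014 0.12683955] [ 5.30628739e-01  4.29644878e-01  1.62317337e+00  1.13606748e-04
  1.08668499e+00 -9.84882829e-01]
```

Both the starting and current images put the fingertips about 24 mm above the reported TCP, although the text says they should be 17 mm below it. That makes the reported tool length about 41 mm out. x and y agree. I trust the cameras, since they match the bench and object heights. I'll go down another 35 mm, which is safe under either reading, and look again.

```bash
python3 -m jog '[0.02,0,0,0,0,0,-1, 0.035,0,0,0,0,0,-1, 0.035,0,0,0,0,0,-1]'
python3 - <<'E'
from workcell import ctrl
from h import *
g=ctrl.grab_frame("side");P=cloud(g);m=(abs(P[...,0]-.415)<.03)&(abs(P[...,1]-.33)<.06)&(P[...,2]>.07)&(P[...,2]<.17)
print(P[m].min(0),P[m].max(0));s=ctrl.sense();print(s["ee_pos"],s["force"])
cv2.imwrite("pics/side2.png",cv2.resize(g["frame"][100:200,150:250,::-1],None,fx=5,fy=5))
E
```

```text
t: 2.48
ee_pos: [0.4144, 0.3314, 0.0899]
ee_rot: [0.019, 0.707, -0.02, 0.706]
force: [-0.5, -0.2, 0.3]
opening: 0.004
[0.40055672 0.31099756 0.10940451] [0.42421651 0.35339401 0.15892265]
[0.41491518 0.33167716 0.0906559 ] [ 0.30204055  0.75454087 -0.4969381 ]
```

View pics/side2.png

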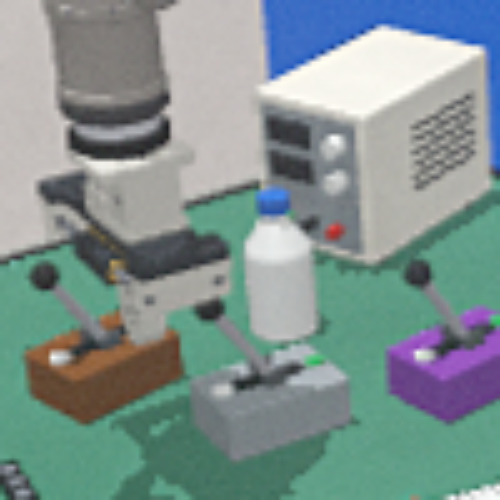

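The tip is now at about z=0.112, level with the knob and behind it. Now the push.

```bash
python3 -m jog '[0,0,0.015,0,0,0,-1, 0,0,0.03,0,0,0,-1, 0,0,0.04,0,0,0,-1, 0,0,0.05,0,0,0,-1, 0,0,0.06,0,0,0,-1, 0,0,0.07,0,0,0,-1, 0,0,0.08,0,0,0,-1, 0,0,0.09,0,0,0,-1, 0,0,0.1,0,0,0,-1, 0,0,0.1,0,0,0,-1]'
python3 -m jog '[0,0,-0.015,0,0,0,-1, 0,0,-0.04,0,0,0,-1, -0.05,0,-0.05,0,0,0,-1, -0.1,0,-0.06,0,0,0,-1]'
python3 - <<'E'
from workcell import ctrl
from h import *
for n in("side","top"):
    f=ctrl.grab_frame(n);np.savez(n+"2.npz",**f);a=f["frame"][130:260,110:300,::-1];cv2.imwrite(f"pics/{n}3.png",cv2.resize(a,None,fx=4,fy=4))
E
```

```text
t: 3.78
ee_pos: [0.5156, 0.326, 0.0906]
ee_rot: [0.02, 0.707, -0.02, 0.707]
force: [-0.1, 0.0, 0.5]
opening: 0.007
t: 4.28
ee_pos: [0.4538, 0.3294, 0.1916]
ee_rot: [0.019, 0.707, -0.02, 0.706]
force: [0.7, 0.3, 0.0]
opening: 0.006
```

View pics/side3.png

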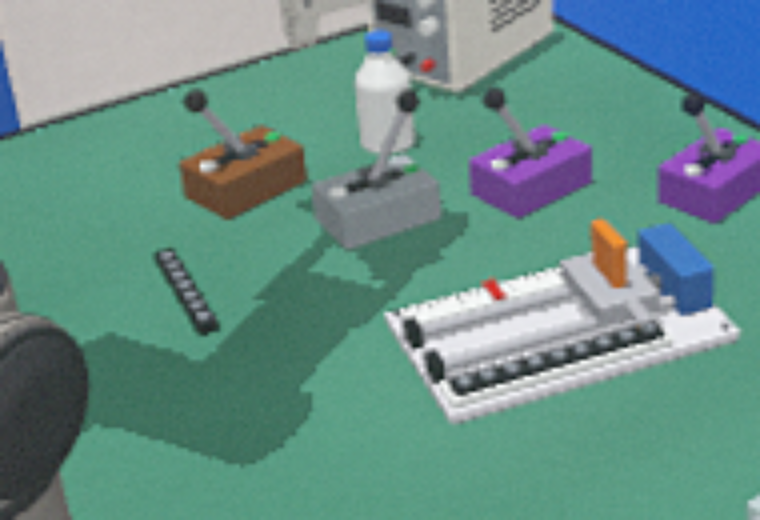

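View pics/top3.png

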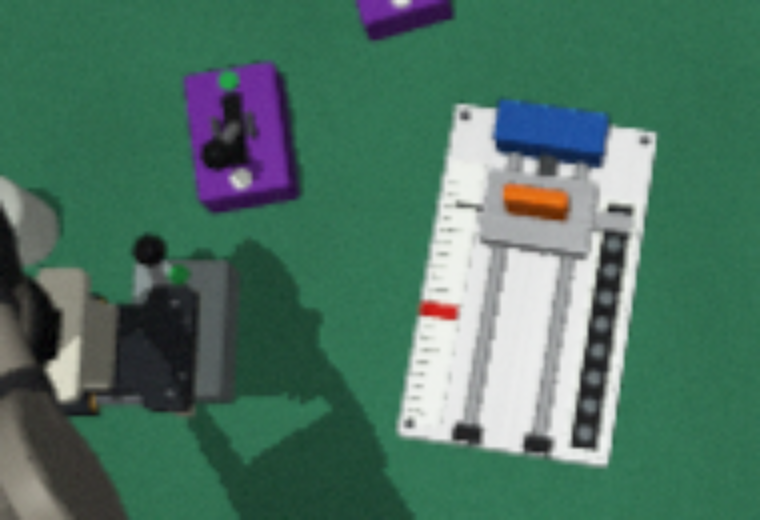

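The toggle is now over to the green side: side crop knob at (407,100), top crop knob at (150,248). Next is the grip.

```bash
python3 - <<'E'
from workcell import ctrl
from h import *
T=load("top2");S=load("side2")
h=hsv(S);b=blobs(h[...,2]<70,(205,148,218,162));k=max(b,key=lambda x:x[1][4])[0]
h=hsv(T);b=blobs(h[...,2]<45,(140,186,153,197));k2=max(b,key=lambda x:x[1][4])[0]
print("knob",tri(T,k2,S,k))
# better grip estimates: silhouettes of orange top
for n,f in(("top",T),("side",S)):
    h=hsv(f);o=(h[...,0]>5)&(h[...,0]<22)&(h[...,1]>130)&(h[...,2]>70)
    x=blobs(o,(225,165,300,235))[0];print(n,x[0],x[1])
s=ctrl.sense();print(delta(s,(.590,.0385,.191),-11.9),s["joints"])
E
```

```text
knob (array([0.5586665 , 0.32343867, 0.12542749]), np.float64(0.0026579398127558602))
top [243.45 180.04] [236, 176, 16, 9, 114]
side [261.73 192.7 ] [258, 185, 9, 17, 99]
([0.0054, -0.285, 0.1494], [[1.724, 0.002, -0.012], [-1.418, 0.011, 0.002]]) [ 4.91671603e-01  4.13774442e-01  1.43974419e+00  3.39274286e-04
  1.27755386e+00 -1.02438088e+00]
```

```bash
python3 -m jog '[0,-0.028,0.015,0.17,0,0,-0.3, 0,-0.057,0.03,0.34,0,0,-0.3, 0,-0.085,0.045,0.51,0,0,-0.3, 0,-0.114,0.06,0.68,0,0,-0.3, 0,-0.142,0.075,0.85,0,0,-0.3, 0,-0.171,0.09,1.02,0,0,-0.3, 0,-0.2,0.105,1.19,0,0,-0.3, 0,-0.228,0.12,1.36,0,0,-0.3, 0,-0.257,0.135,1.53,0,0,-0.3, 0,-0.285,0.149,1.7,0,0,-0.3]'
python3 - <<'E'
from workcell import ctrl
from h import *
s=ctrl.sense();print(s["joints"],s["opening"])
print(delta(s,(.590,.0385,.100),-11.9))
E
```

```text
t: 5.62
ee_pos: [0.5878, 0.0357, 0.1901]
ee_rot: [-0.545, -0.45, 0.545, -0.45]
force: [0.2, 0.1, -0.6]
opening: 0.352
[-6.94987481e-02  4.71971039e-01  1.36463029e+00  1.42150047e-04
  1.30583985e+00  1.21051279e-01] 0.3518704437728808
([0.0901, 0.0017, -0.0031], [[0.017, -0.0, 0.001], [-3.124, -0.001, -0.0]])
```

```bash
python3 -m jog '[0.03,0.002,-0.003,0.017,0,0,-0.3, 0.06,0.002,-0.003,0.017,0,0,-0.3, 0.09,0.002,-0.003,0.017,0,0,-0.3, 0.09,0.002,-0.003,0.017,0,0,-0.3]'
python3 - <<'E'
from workcell import ctrl
from h import *
s=ctrl.sense()
print(s["ee_pos"],s["opening"],delta(s,(.590,.0385,.043),-11.9))
for n in("side","top"):
    f=ctrl.grab_frame(n);np.savez(n+"3.npz",**f)
f=load("side3");cv2.imwrite("pics/side4.png",cv2.resize(f["frame"][130:240,200:320,::-1],None,fx=5,fy=5))
f=load("top3");cv2.imwrite("pics/top4.png",cv2.resize(f["frame"][130:260,190:310,::-1],None,fx=4.5,fy=4.5))
P=cloud(load("side3"))
m=(abs(P[...,0]-.59)<.09)&(abs(P[...,1]-.0385)<.03)&(P[...,2]>.105)&(P[...,2]<.17)
q=P[m]
for z in np.arange(.105,.17,.01):
    k=q[abs(q[:,2]-z)<.005]
    if len(k):print(z.round(3),len(k),k.min(0).round(3),k.max(0).round(3))
E
```

```text
t: 6.12
ee_pos: [0.5882, 0.0394, 0.0981]
ee_rot: [-0.546, -0.449, 0.549, -0.446]
force: [0.2, 0.4, -0.4]
opening: 0.352
[0.58824841 0.03937294 0.09811613] 0.3523486000070088 ([0.0551, 0.0022, 0.0005], [[0.006, 0.001, 0.006], [-3.136, -0.009, 0.001]])
0.125 12 [0.563 0.025 0.121] [0.615 0.042 0.129]
0.135 30 [0.556 0.022 0.13 ] [0.617 0.056 0.14 ]
0.145 37 [0.554 0.023 0.14 ] [0.62  0.058 0.15 ]
0.155 32 [0.552 0.022 0.151] [0.618 0.055 0.16 ]
0.165 36 [0.552 0.02  0.161] [0.619 0.054 0.17 ]
```

View pics/side4.png

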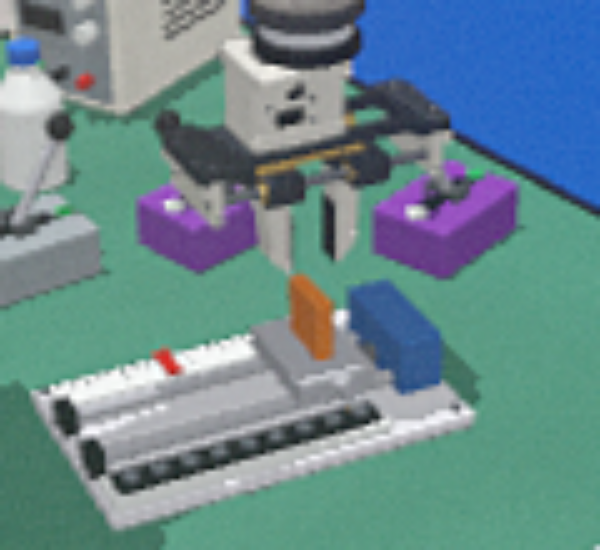

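View pics/top4.png

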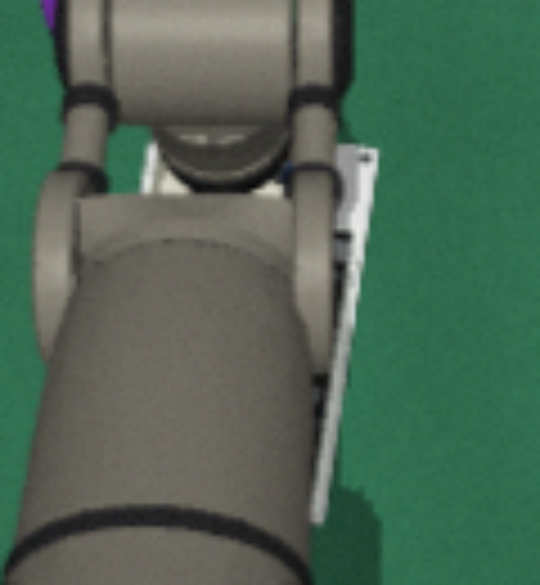

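The side view shows the open fingers above and straddling the orange grip, needing about 2 to 3 mm more towards the housing. The top view is blocked by the arm. Going down now.

```bash
python3 -m jog '[0,0.003,0,0.006,0,0,-0.3, 0.015,0.003,0,0.006,0,0,-0.3, 0.03,0.003,0,0.006,0,0,-0.3, 0.04,0.003,0,0.006,0,0,-0.3, 0.04,0.003,0,0.006,0,0,-0.3]'
python3 - <<'E'
from workcell import ctrl
from h import *
f=ctrl.grab_frame("side")
cv2.imwrite("pics/side5.png",cv2.resize(f["frame"][150:230,220:310,::-1],None,fx=7,fy=7))
E
```

```text
t: 6.85
ee_pos: [0.5924, 0.0387, 0.0593]
ee_rot: [-0.549, -0.446, 0.55, -0.445]
force: [-0.6, 0.0, 1.5]
opening: 0.35
```

View pics/side5.png

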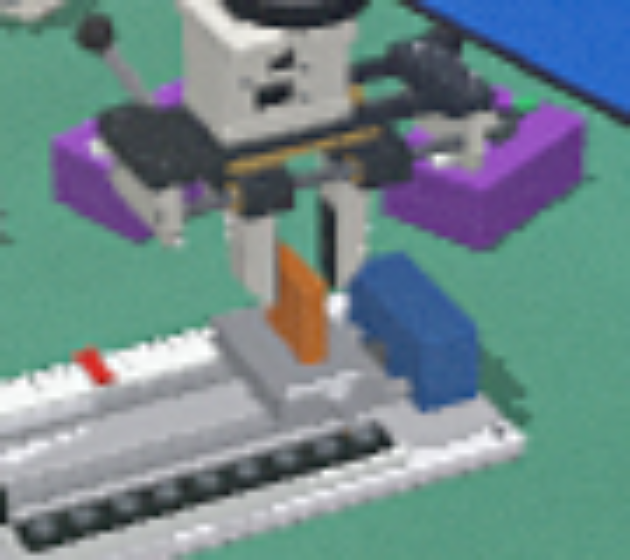

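The grip sits between the fingers, so I'll go 17 mm lower and close.

```bash
python3 -m jog '[0.01,-0.001,0,0,0,0,-0.3, 0.017,-0.001,0,0,0,0,-0.3, 0.017,-0.001,0,0,0,0,-0.3]'
python3 -m jog '[0,0,0,0,0,0,-1,0,0,0,0,0,0,-1,0,0,0,0,0,0,-1,0,0,0,0,0,0,-1,0,0,0,0,0,0,-1]'
python3 - <<'E'
from workcell import ctrl
from h import *
f=ctrl.grab_frame("side");np.savez("side6.npz",**f)
cv2.imwrite("pics/side6.png",cv2.resize(f["frame"][150:230,220:310,::-1],None,fx=7,fy=7))
E
```

```text
t: 7.28
ee_pos: [0.5918, 0.0389, 0.043]
ee_rot: [-0.549, -0.446, 0.55, -0.445]
force: [0.1, -0.7, -0.0]
opening: 0.345
t: 7.9
ee_pos: [0.5909, 0.0391, 0.0439]
ee_rot: [-0.549, -0.446, 0.55, -0.445]
force: [-4.8, 2.0, 3.5]
opening: 0.15
```

View pics/side6.png

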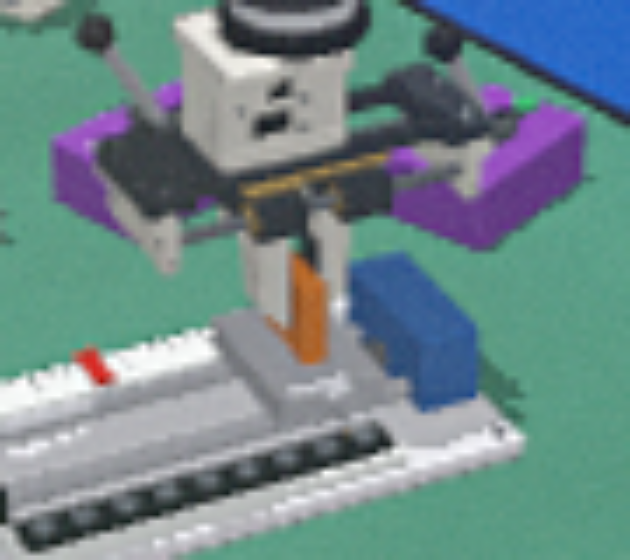

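It holds the grip: the opening of 0.15 is 13.8 mm, matching the 14 mm plate. Now for the exact pull distance.

```bash
python3 - <<'E'
from h import *
T=load("top0");S=load("side0")
a=np.radians(-11.9);ex=np.array([np.cos(a),np.sin(a)]);ey=np.array([-ex[1],ex[0]]);o=np.array([.5426,.0488])
J=lambda p:np.array([(p[:2]-o)@ex,(p[:2]-o)@ey]).round(4)
g=T["frame"].astype(float).mean(2)
for n in("top0","top2"):
    T=load(n);g=T["frame"].astype(float).mean(2)
    for c in(225,226,227,228):
        w=np.clip(225-g[179:185,c],0,None);r=(w*np.arange(179,185)).sum()/w.sum();print(c,r.round(2),J(onz(T,c,r,.027)))
    # mark centroid weighted by redness
    f=T["frame"].astype(float);w=np.clip(f[...,0]-f[...,1:].max(2)-40,0,None);w[:200]=0;w[216:]=0;w[:,:208]=0;w[:,232:]=0
    v,u=np.mgrid[0:384,0:512];c=((w*u).sum()/w.sum(),(w*v).sum()/w.sum());print("mark",c,J(onz(T,*c,.02)),J(onz(T,*c,.017)))
f=S["frame"].astype(float);w=np.clip(f[...,0]-f[...,1:].max(2)-40,0,None);w[:196]=0;w[208:]=0;w[:,:226]=0;w[:,240:]=0
d=((w*u).sum()/w.sum(),(w*v).sum()/w.sum());p=tri(T,c,S,d);print(d,p,J(p[0]))
print("grip",J(np.array([.5905,.0388])))
E
```

```text
225 180.82 [0.0494 0.0642]
226 180.91 [0.0495 0.0609]
227 181.0 [0.0497 0.0577]
228 181.23 [0.0494 0.0543]
mark (np.float64(219.31219512195122), np.float64(207.22926829268292)) [-0.0382  0.0684] [-0.0378  0.0689]
225 180.77 [0.0495 0.0642]
226 180.89 [0.0496 0.0609]
227 180.97 [0.0498 0.0577]
228 181.2 [0.0495 0.0543]
mark (np.float64(219.3223645894001), np.float64(207.23442050087363)) [-0.0382  0.0684] [-0.0378  0.0688]
(np.float64(233.06544686840255), np.float64(201.91907107670656)) (array([0.5199521 , 0.12335056, 0.01965929]), np.float64(0.001341678537317131)) [-0.0375  0.0683]
grip [0.0489 0.0001]
```

Pointer home is at jig x of about +49.5 mm and the mark at about -38 mm, so the pull is about 87.5 mm, inside the stated 50 to 95 mm. I'll pull 84 mm first, then look.

```bash
python3 - <<'E'
from workcell import ctrl
from h import *
s=ctrl.sense();a=np.radians(-11.9);p=s["ee_pos"]-.0875*np.array([np.cos(a),np.sin(a),0]);print(delta(s,p,-11.9))
E
python3 -m jog '[0,-0.008,0,0,0,0,-1, 0,-0.017,0,0,0,0,-1, 0,-0.026,0,0,0,0,-1, 0,-0.035,0,0,0,0,-1, 0,-0.044,0,0,0,0,-1, 0,-0.053,0,0,0,0,-1, 0,-0.062,0,0,0,0,-1, 0,-0.071,0,0,0,0,-1, 0,-0.079,0,0,0,0,-1, 0,-0.084,0,0,0,0,-1]'
python3 -m jog '[0,0,0,0,0,0,-1,0,0,0,0,0,0,-1]'
python3 - <<'E'
from workcell import ctrl
from h import *
for n in("side","top"):
    f=ctrl.grab_frame(n);np.savez(n+"7.npz",**f)
f=load("side7");cv2.imwrite("pics/side7.png",cv2.resize(f["frame"][150:240,190:300,::-1],None,fx=7,fy=6.5,interpolation=cv2.INTER_CUBIC))
f=load("top7");cv2.imwrite("pics/top7.png",cv2.resize(f["frame"][130:260,190:310,::-1],None,fx=4.5,fy=4.5))
E
```

```text
([0.0002, -0.0875, 0.0], [[-0.0, 0.0, 0.003], [3.141, 0.004, -0.0]])
t: 9.2
ee_pos: [0.5124, 0.0559, 0.0439]
ee_rot: [0.551, 0.444, -0.548, 0.447]
force: [11.5, -0.6, -9.6]
opening: 0.15
t: 9.45
ee_pos: [0.5125, 0.0559, 0.044]
ee_rot: [0.551, 0.444, -0.548, 0.447]
force: [10.3, -2.1, -7.6]
opening: 0.153
```

View pics/side7.png

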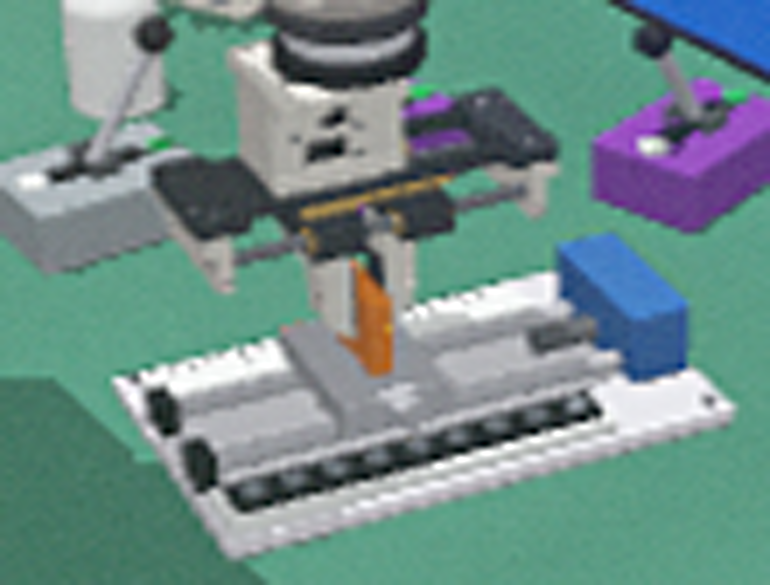

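View pics/top7.png

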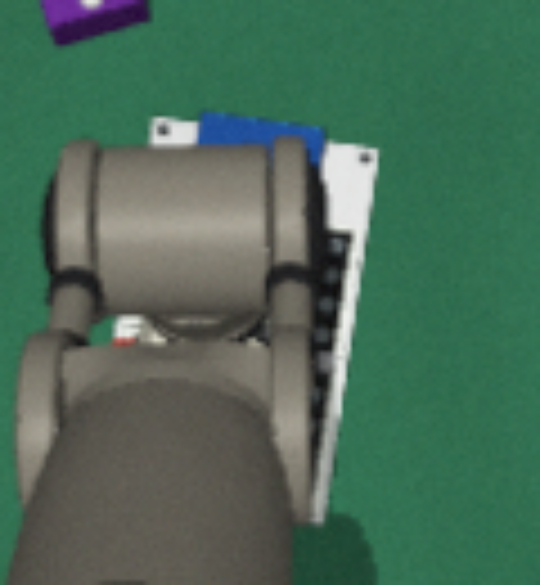

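The side view shows the carriage drawn out and hiding the mark. The top view is blocked except for a sliver of red at (125,340). The TCP moved 80.2 mm of the 84 commanded. I'll check the carriage's own travel from its edges in the side images before and after the pull.

```bash
cat >> h.py <<'E'
a=np.radians(-11.9);ex=np.array([np.cos(a),np.sin(a)]);ey=np.array([-ex[1],ex[0]]);o=np.array([.5426,.0488])
def proj(f,p):
    q=R.from_quat(f["rotation"]).inv().apply(p-f["origin"]);return np.c_[f["cx"]+f["fx"]*q[:,0]/-q[:,2],f["cy"]-f["fy"]*q[:,1]/-q[:,2]].astype(np.float32)
def prof(f,xs,y,z,ch=None):
    p=np.c_[o+xs[:,None]*ex+y*ey,np.full(len(xs),z)];u=proj(f,p)
    g=f["frame"].astype(np.float32);return cv2.remap(g,u[None,:,0].copy(),u[None,:,1].copy(),cv2.INTER_LINEAR)[0]
E
cat > trav.py <<'E'
from h import *
import sys
def shift(A,B):
    out=[]
    xs=np.arange(-.10,.11,.0005)
    for nm,y,z,lo,hi in (("orange face",-.025,.07,.02,.08),("orange face",-.025,.06,.02,.08),("orange face",-.025,.055,.02,.08)):
        c=[]
        for f,of in((A,0),(B,-.08)):
            p=prof(f,xs,y,z);w=np.clip(p[:,0]-p[:,2]-40,0,None);w[(xs<lo+of-.01)|(xs>hi+of+.01)]=0;c.append((w*xs).sum()/w.sum())
        out.append((nm,z,*np.round(np.array(c)*1000,1),round((c[0]-c[1])*1000,1)))
    # carriage top ends (z=.047): strongest gradients near expected ends
    for y in(-.030,-.034,-.038):
        for e in(-.03,):
            c=[]
            for f,ctr in((A,.05),(B,-.032)):
                p=prof(f,xs,y,.047).sum(1)/3;p=cv2.GaussianBlur(p[None],(9,1),0)[0];d=abs(np.gradient(p));d[abs(xs-(ctr+e))>.012]=0
                c.append((d**2*xs).sum()/(d**2).sum())
            out.append(("edge",y,*np.round(np.array(c)*1000,1),round((c[0]-c[1])*1000,1)))
    for r in out: print(*r)
shift(load("side6"),load(sys.argv[1]))
E
python3 trav.py side7
python3 - <<'E'
from h import *
f=load("top7");cv2.imwrite("pics/top7z.png",cv2.resize(f["frame"][190:225,200:260,::-1],None,fx=12,fy=12,interpolation=cv2.INTER_NEAREST))
E
```

```text
orange face 0.07 44.1 -34.8 78.9
orange face 0.06 46.8 -32.8 79.6
orange face 0.055 47.4 -31.7 79.1
edge -0.03 12.6 -67.6 80.2
edge -0.034 18.3 -68.1 86.3
edge -0.038 16.7 -65.9 82.6
```

View pics/top7z.png

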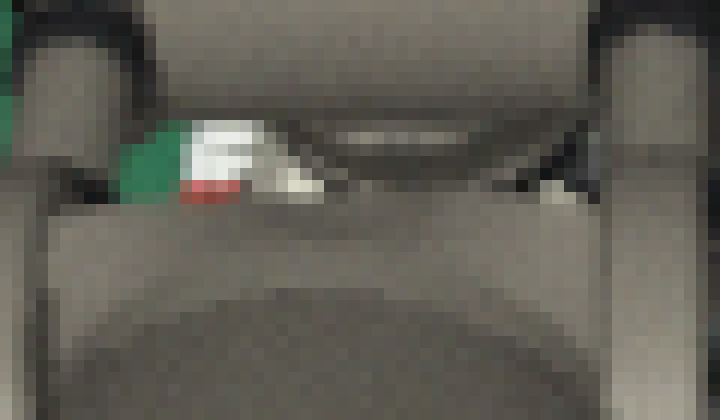

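The image says the travel is about 79.5 mm and the TCP says 80.2 mm, so there are about 8 mm to go.

```bash
python3 -m jog '[0,-0.004,0,0,0,0,-1,0,-0.008,0,0,0,0,-1,0,-0.008,0,0,0,0,-1,0,-0.008,0,0,0,0,-1]'
python3 - <<'E'
from workcell import ctrl
from h import *
for n in("side","top"):
    f=ctrl.grab_frame(n);np.savez(n+"8.npz",**f)
s=ctrl.sense();print("tcp travel",-(s["ee_pos"][:2]-np.array([.5909,.0391]))@ex)
f=load("top8");cv2.imwrite("pics/top8z.png",cv2.resize(f["frame"][190:225,200:260,::-1],None,fx=12,fy=12,interpolation=cv2.INTER_NEAREST))
f=load("side8");cv2.imwrite("pics/side8.png",cv2.resize(f["frame"][150:240,190:300,::-1],None,fx=7,fy=6.5,interpolation=cv2.INTER_CUBIC))
E
python3 trav.py side8
```

```text
t: 10.05
ee_pos: [0.5048, 0.0575, 0.0439]
ee_rot: [0.551, 0.444, -0.548, 0.447]
force: [10.9, -2.2, -9.7]
opening: 0.152
tcp travel 0.08795948561226825
orange face 0.07 44.1 -42.9 87.0
orange face 0.06 46.8 -40.5 87.3
orange face 0.055 47.4 -39.9 87.3
edge -0.03 12.6 -69.9 82.4
edge -0.034 18.3 -70.0 88.3
edge -0.038 16.7 -69.7 86.3
```

View pics/top8z.png

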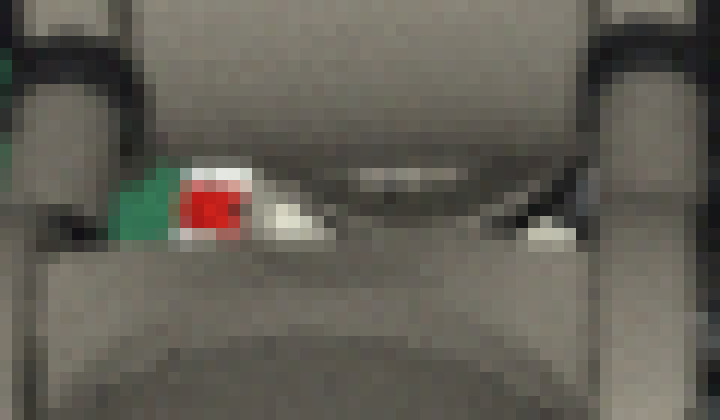

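View pics/side8.png

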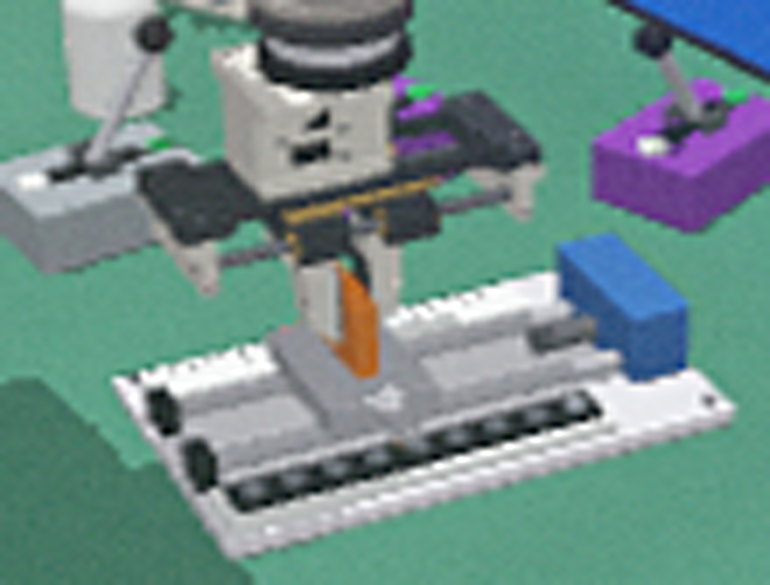

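The top view now shows the red mark, with the pointer's dark tip over it at about pixel (219, 207). I'll take its sub-pixel position.

```bash
python3 - <<'E'
from h import *
J=lambda p:np.array([(p[:2]-o)@ex,(p[:2]-o)@ey]).round(4)
T=load("top8");f=T["frame"].astype(int);f0=load("top2")["frame"].astype(int)
for c in(217,218,219,220):
    print(c,[tuple(f[r,c]) for r in range(204,210)]);print("  home",[f0[r,c,0] for r in range(204,210)])
w=np.array([max(0,f0[r,219,0]-f[r,219,0]-10) for r in range(205,209)],float);r=(w*np.arange(205,209)).sum()/w.sum();print(r,J(onz(T,219,r,.027)))
E
```

```text
217 [(np.int64(199), np.int64(205), np.int64(195)), (np.int64(175), np.int64(109), np.int64(104)), (np.int64(194), np.int64(30), np.int64(25)), (np.int64(203), np.int64(34), np.int64(27)), (np.int64(191), np.int64(29), np.int64(26)), (np.int64(169), np.int64(144), np.int64(133))]
  home [np.int64(220), np.int64(174), np.int64(195), np.int64(199), np.int64(189), np.int64(227)]
218 [(np.int64(229), np.int64(232), np.int64(226)), (np.int64(192), np.int64(131), np.int64(125)), (np.int64(197), np.int64(34), np.int64(30)), (np.int64(190), np.int64(33), np.int64(28)), (np.int64(202), np.int64(36), np.int64(28)), (np.int64(158), np.int64(99), np.int64(90))]
  home [np.int64(238), np.int64(190), np.int64(197), np.int64(205), np.int64(204), np.int64(216)]
219 [(np.int64(227), np.int64(231), np.int64(224)), (np.int64(211), np.int64(158), np.int64(148)), (np.int64(188), np.int64(58), np.int64(52)), (np.int64(127), np.int64(45), np.int64(40)), (np.int64(178), np.int64(58), np.int64(52)), (np.int64(160), np.int64(100), np.int64(92))]
  home [np.int64(238), np.int64(218), np.int64(207), np.int64(204), np.int64(203), np.int64(224)]
220 [(np.int64(207), np.int64(212), np.int64(202)), (np.int64(203), np.int64(186), np.int64(173)), (np.int64(154), np.int64(109), np.int64(102)), (np.int64(109), np.int64(97), np.int64(88)), (np.int64(139), np.int64(114), np.int64(102)), (np.int64(122), np.int64(100), np.int64(91))]
  home [np.int64(239), np.int64(232), np.int64(212), np.int64(205), np.int64(204), np.int64(197)]
207.06593406593407 [-0.039   0.0685]
```

The pointer measures -39.0 mm directly and -37.7 mm from the travel, against the mark at -37.5 to -38.2 mm. That is within about 1 mm on a 12 mm tab. One check that it holds steady, then I'll hand in.

```bash
python3 -m jog '[0,0,0,0,0,0,-1,0,0,0,0,0,0,-1,0,0,0,0,0,0,-1,0,0,0,0,0,0,-1]'
python3 - <<'E'
from workcell import ctrl
from h import *
s=ctrl.sense();print("travel",-(s["ee_pos"][:2]-np.array([.5909,.0391]))@ex,s["force"],s["opening"])
f=ctrl.grab_frame("top");print(f["frame"][205:209,219,0]);np.savez("side9.npz",**ctrl.grab_frame("side"))
print(ctrl.job_done())
E
python3 trav.py side9 | head -3
```

```text
t: 10.65
ee_pos: [0.5049, 0.0575, 0.044]
ee_rot: [0.551, 0.444, -0.548, 0.447]
force: [10.2, -2.1, -9.2]
opening: 0.152
travel 0.08792252795305518 [10.24161074 -2.06563222 -9.20488822] 0.15201780972696258
[214 189 128 175]
the job is handed in; nothing more can be done
None
orange face 0.07 44.1 -42.9 86.9
orange face 0.06 46.8 -40.5 87.3
orange face 0.055 47.4 -39.9 87.3
```

The job is done and handed in at about 11 s. The supply was switched on first, then the carriage was pulled out. The gripper is still holding it with the pointer over the red mark.

- **Supply:** I pushed the grey isolator's knob over with the closed fingers. Two views then put the knob at x = 0.5587, where ON should put it at about 0.558. It is still over on the green side in the last side picture.
- **Carriage:** The gripper holds the orange grip at 14 mm opening, the plate's thickness. The image shows about 87.2 mm of travel and the arm's own reading says 87.9 mm; 87.5 mm was wanted. In the top view the pointer tip lies on the red tab, about 1 mm from its centre by direct measurement. It held steady for the half second before hand-in, with about 10 N of spring pull.
- **Loose things:** The gripper's path stayed clear of them. I did not measure their positions again at the end.

Some readings disagreed:
- **Tool length:** The cameras showed the fingertips about 41 mm higher than the reported TCP and the stated tool length imply. I used the camera heights.
- **Pull distance:** The first 84 mm pull moved the arm only about 80 mm, so I added 8 mm.
- **Steel edge check:** My check on the carriage's steel edge scattered between 82 and 88 mm, so I gave it little weight.

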